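Tip the soup bones off the tray into the bone basin

ROBOT

A 6-joint arm with a two-finger parallel gripper is mounted at the origin on the work surface. World frame = base frame: x ahead of the robot, y to its left, z up, the work surface at z = 0. Lengths are in m, angles in degrees, forces in N, time in s.
With the tool pointing down it reaches from about 0.4 to 0.925 m from the base axis. Payload 3.4 kg.
Tool frame: the origin (TCP) lies on the centre line of the jaws, within the pads' length; the fingertips stand 19 mm ahead of it and the grasp point (between the pads) is the TCP; z points along the fingers, y is the line along which they close (so a half turn about z gives the same grasp; the last joint's range is limited). The gripper opens to 85 mm and grips with 20 to 120 N. Pads are 22 mm wide; open, the fingers measure 114 mm over their backs; the gripper's body (76 mm by 85 mm) begins 54 mm behind the grasp point. The pads swing forward as they close: fully open they stand 13 mm farther back than shut.
Start: joints at [-78.868, 17.578, 86.31, -0, 76.112, -4.211], TCP at [0.152, -0.555, 0.222] pointing down, gripper open.
Joint ranges: [-179.03, 179.03], [-60, 130.46], [8.19, 133.38], [-81.62, 261.62], [5.75, 156.47], [-153.77, 153.77]. Speed limits (degrees/s): [147.25, 147.25, 180, 180, 180, 180].

INTERFACE

Orientations are given as a 3x3 rotation matrix whose columns are the frame's x, y, z axes.
In Python, from bench import manip gives the robot as it stands. The module is installed in compiled form; this text tells all that it offers.
- The arm moves only by the shell command python3 -m creep 'ROWS' [FORCE]. ROWS is JSON, a list of rows, each a list of 3 entries, a list of its own where there are three numbers: the shift along the tool's x, y, z in mm, then the turn about the tool's z in degrees, then the gripper's target within -1 to 1 (fully open at 1, half-way at 0, shut at -1). A call has 1 to 8 rows; each row shifts and turns the commanded pose from where the row before left it, along the tool's axes as they then stand; what a row does not reach is not made up. A row lasts 1/12 s, in which the tool goes at most 41.7 mm and 7.16 degrees, less where a joint would pass 70% of its speed; a pose out of reach is approached as far as the arm can. A call with a gripper value outside its range is refused whole. The fingers move at their own pace and stop on an object; FORCE is the grip in N (left out, the last holds). Time passes only in rows, so rows that do not move let the fingers close. It gives the time, the measured TCP pose, the force, the opening and the grip force at its end, in the units of the state.
- manip.sense(): the state, without advancing time (a new reading comes with each control period).
- manip.grab_frame(name): name is "scene" or "side" or "wrist"; returns a dict with "color" (480x640x3 uint8, red, green, blue), "range_z" (480x640 float32, m along the optical axis (not along the pixel's ray), 0 where there is no reading), "mtx" (3x3 intrinsics, pixels), "D" ([k1, k2, p1, p2, k3] as OpenCV has them; the pictures are not rectified), "rvec" (rotation vector, rad) and "tvec" (3), from world to camera coordinates, as OpenCV has them. Camera axes: x right, y down, z forward; pixel columns grow to the right and rows downward; lengths in m; the calibration is good to about 2 mm. A picture is of the moment at which its call begins.
- manip.sign_off(): hands the job in; it is judged then, once.
The state is a dict: "time_s": time; "q": joint angles; "qd": joint speeds; "joint_torque": joint torques, N m; "position": TCP position; "eef_rot": TCP orientation; "force": force on the tool from outside, world axes, zero at the start; "wrist_torque": the same for the moment, N m; "finger_gap": finger opening in m; "grasp_force": force on a finger pad.
Only numpy, scipy, OpenCV 4.12 (cv2) and the standard library are available. Lean on these libraries where they do the work, as an engineer would, in place of code of your own. Each camera call takes 0.05 s, during which the arm holds its last target. There are 200 camera calls.

TASK

Pick the steel tray up by its sloping handle with its four soup bones on it, and tip them off its open end into the basin that already holds a bone, not the one with the potato; keep the tray's open end low over the basin so that the enamel is not chipped. Then put the empty tray back flat on the bench and let go of it.

Things in the scene. Friction and masses are not known exactly. Their poses are not given: they have to be found in the camera images.
- tray: loose steel tray, 280 g, 170 mm long (x), 140 wide (y), floor 4 thick; walls 28 high at the back (-x) and sides; front (+x) open, with a 22 mm apron rising 15 degrees. Origin: centre of its underside, z up. Its handle is a flat tongue, 8 mm thick, 32 wide (y), 80 long, that rises backwards from the back wall's top (x -83, z 24) at 62 degrees above level; see tray_grip
- tray_grip (a point): grip point in the middle of the tongue's thickness, 50 mm up from its root, 30 from its free end: x -106, y 0, z 68 mm in the tray's frame, axes as the tray's. Pinch the 8 mm thickness, fingers pointing forwards-down along the tongue (28 degrees off vertical). Loaded it pulls about 0.6 N m: grip hard
- tray_lip (a point): middle of the front edge of the apron at the tray's open end, at x 106, y 0, z 8 mm in the tray's frame; axes as the tray's
- bone1: a cut soup bone of pale ivory: a 67 mm long, 41 mm wide, 25 mm thick rod with two round knobs at each end; 30 to 65 g; origin at its centre, x along the bone; starts on the tray
- bone2: a cut soup bone of pale ivory: a 67 mm long, 41 mm wide, 25 mm thick rod with two round knobs at each end; 30 to 65 g; origin at its centre, x along the bone; starts on the tray
- bone3: a cut soup bone of pale ivory: a 67 mm long, 41 mm wide, 25 mm thick rod with two round knobs at each end; 30 to 65 g; origin at its centre, x along the bone; starts on the tray
- bone4: a cut soup bone of pale ivory: a 67 mm long, 41 mm wide, 25 mm thick rod with two round knobs at each end; 30 to 65 g; origin at its centre, x along the bone; starts on the tray
- basin_left: white enamel basin, round, loose, about 0.9 kg; 252 mm across its rim, 88 mm high, 180 mm across its foot, inner floor 5 mm up, wall 4 mm; origin at the centre of its underside; stands left of the tray (+y)
- basin_right: white enamel basin, round, loose, about 0.9 kg; 252 mm across its rim, 88 mm high, 180 mm across its foot, inner floor 5 mm up, wall 4 mm; origin at the centre of its underside; stands right of the tray (-y)
- basin_bone: a cut soup bone of pale ivory: a 67 mm long, 41 mm wide, 25 mm thick rod with two round knobs at each end; 30 to 65 g; origin at its centre, x along the bone. This fifth bone starts in one of the two basins: the bones go there
- potato: a potato, 98 mm long, 55 mm thick, origin at its centre, in the other basin
- jar: bystander: closed glass jar, 72 mm across, 100 mm high, beyond the tray; origin at the centre of its underside
- mug: bystander: white mug, 80 mm across, 90 mm high, beyond the tray; origin at the centre of its underside

How it is judged:
By the outcome, as a careful person would: the job done as asked, in the order asked, and still so for the second after the job is handed in, with the robot touching nothing.
It also fails if it takes over 64 s, if anything falls off the work surface, if the arm or the gripper's body presses on something with over 40 N, if the wrist force passes 120 N, or if a joint passes its speed limit or range.

## Working session

There is one attempt and no reset: what is moved stays moved. The work goes in short steps, Python scripts to look and compute and a shell command to move; the robot and the scene stay as the last step left them, time stands still between calls to the robot, and variables do not carry over. Pictures are saved under pics/ and viewed, at most 10 in all, crops included, and the job is handed in when it is done.

```bash
mkdir -p pics
cat > h.py <<'E'
import numpy as np, cv2
from bench import manip
def cloud(f):
    z=f["range_z"]; v,u=np.mgrid[0:480,0:640]
    p=cv2.undistortPoints(np.stack([u,v],-1).reshape(-1,1,2).astype(float),f["mtx"],np.array(f["D"])).reshape(480,640,2)
    c=np.dstack([p*z[...,None],z]); R=cv2.Rodrigues(np.array(f["rvec"]))[0]
    w=(c-np.array(f["tvec"]).reshape(3))@R; w[z==0]=np.nan
    return w
def snap(n,fn=None):
    f=manip.grab_frame(n)
    if fn: cv2.imwrite("pics/"+fn,f["color"][...,::-1])
    return f,cloud(f)
E
python3 - <<'E'
from h import *
for n in ["scene","side"]:
    f,w=snap(n,n+"0.png"); np.savez("/tmp/"+n,w=w,c=f["color"])
    print(n, "cam pos", -cv2.Rodrigues(np.array(f["rvec"]))[0].T@np.array(f["tvec"]).reshape(3))
s=manip.sense(); print(s["position"],s["eef_rot"],s["finger_gap"])
E
```

```text
scene cam pos [1.30419598 0.05146981 0.71869084]
side cam pos [ 0.29550167 -0.6488074   0.9581355 ]
[ 0.15199599 -0.55390926  0.22137943] [[ 9.64355795e-01  2.64608714e-01 -3.59381541e-04]
 [ 2.64608933e-01 -9.64354217e-01  1.74819450e-03]
 [ 1.16016396e-04 -1.78097707e-03 -9.99998407e-01]] 0.08530368682188816
```

View pics/scene0.png

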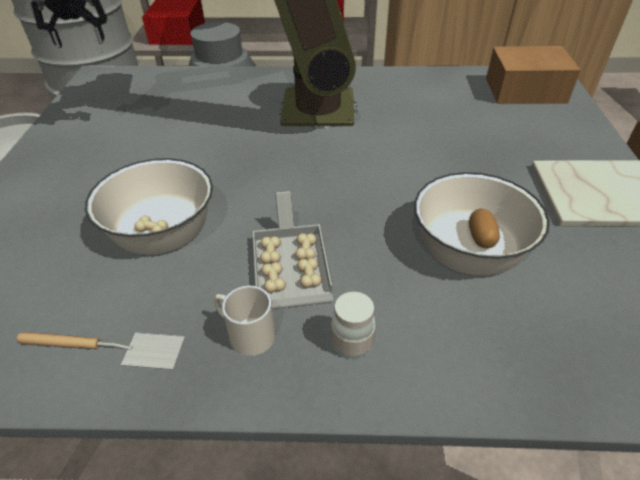

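View pics/side0.png

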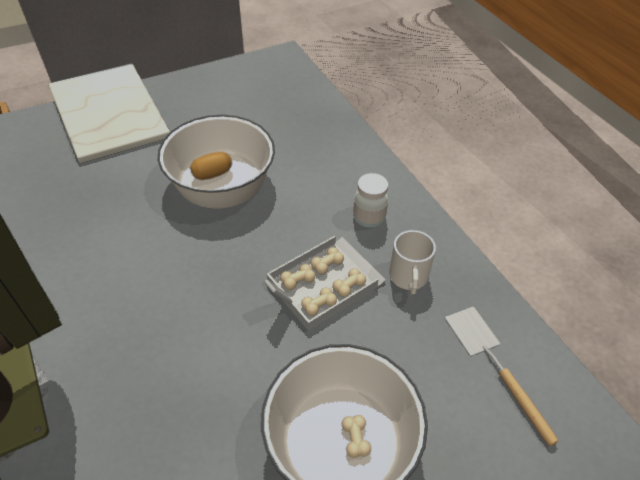

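The scene picture shows the tray in the middle with its tongue tip at about (284,193) and root at (287,227). The basin at image left (150,205), which is the right one (-y), holds a bone. The potato is in the basin at image right (480,222), and the mug (248,320) and jar (353,325) stand just in front of the lip. The side picture agrees: the near basin (345,425) has the bone.

Run:
```python
from h import *
S=np.load("/tmp/scene.npz")["w"]; D=np.load("/tmp/side.npz")["w"]
def p(w,u,v): return np.round(np.nanmedian(w[v-1:v+2,u-1:u+2].reshape(-1,3),0),4)
for u,v in [(284,194),(285,200),(286,210),(287,220),(279,196),(290,196),(255,232),(321,229),(258,303),(330,297),(270,305)]: print("S",(u,v),p(S,u,v))
for nm,w in (("S",S),("D",D)):
    P=w.reshape(-1,3); P=P[~np.isnan(P[:,0])]
    for nb,(cx,cy) in {"R":(.6,-.3),"L":(.6,.35)}.items():
        m=(P[:,2]>.083)&(P[:,2]<.095)&(abs(P[:,1]-cy)<.22)&(P[:,0]>.3)&(P[:,0]<.85); Q=P[m]
        if nb=="R": Q=Q[Q[:,1]<-.12]
        A=np.c_[2*Q[:,:2],np.ones(len(Q))]
        for _ in range(4):
            s=np.linalg.lstsq(A,(Q[:,:2]**2).sum(1),rcond=None)[0]; r=np.sqrt(s[2]+s[0]**2+s[1]**2)
            k=abs(np.hypot(*(Q[:,:2]-s[:2]).T)-r)<.008; Q,A=Q[k],A[k]
        print(nm,nb,s[:2].round(4),r.round(4),len(Q))
    # objects between
    m=(P[:,2]>.035)&(P[:,2]<.105)&(P[:,0]>.4)&(P[:,0]<.95)&(abs(P[:,1])<.13); Q=P[m]
    t=Q[(Q[:,0]<.56)]
    if len(t): print(nm,"tongue z>.035",len(t),t.min(0).round(3),t.max(0).round(3))
    for lo,hi in((.04,.055),(.055,.07),(.07,.085),(.085,.1)):
        k=t[(t[:,2]>lo)&(t[:,2]<hi)]
        if len(k)>3: print("  slab",lo,k.mean(0).round(4),k[:,1].min().round(3),k[:,1].max().round(3))
    t=Q[(Q[:,0]>.66)]; print(nm,"mug/jar",t[t[:,1]<0].min(0).round(3),t[t[:,1]<0].max(0).round(3),t[t[:,1]>0].min(0).round(3),t[t[:,1]>0].max(0).round(3))
    m=(P[:,2]>.022)&(P[:,2]<.032)&(P[:,0]>.45)&(P[:,0]<.75)&(abs(P[:,1])<.12)
    r=cv2.minAreaRect(P[m][:,:2].astype(np.float32)); print(nm,"wall rect",r)
```

```text
S (284, 194) [ 0.5204 -0.0526  0.0927]
S (285, 200) [ 0.5264 -0.0507  0.0828]
S (286, 210) [ 0.5358 -0.0492  0.0636]
S (287, 220) [ 0.5459 -0.0476  0.0441]
S (279, 196) [ 0.5236 -0.0628  0.0891]
S (290, 196) [ 0.5196 -0.0427  0.0864]
S (255, 232) [ 0.5641 -0.1139  0.0271]
S (321, 229) [0.5283 0.0219 0.0018]
S (258, 303) [ 0.7691 -0.0805  0.0499]
S (330, 297) [0.7183 0.0439 0.0083]
S (270, 305) [ 0.804  -0.0526  0.0897]
S R [ 0.5352 -0.3164] 0.1286 161
S L [0.5654 0.3322] 0.1214 1733
S tongue z>.035 520 [ 0.513 -0.071  0.035] [ 0.555 -0.035  0.099]
  slab 0.04 [ 0.5444 -0.0515  0.0473] -0.068 -0.035
  slab 0.055 [ 0.5364 -0.053   0.0626] -0.07 -0.037
  slab 0.07 [ 0.5283 -0.0537  0.0775] -0.069 -0.039
  slab 0.085 [ 0.521  -0.0553  0.0914] -0.071 -0.04
S mug/jar [ 0.763 -0.13   0.035] [ 0.845 -0.051  0.093] [0.781 0.047 0.035] [0.85  0.119 0.104]
S wall rect ((0.6337406635284424, -0.03649752587080002), (0.17378368973731995, 0.1400231271982193), 9.321161270141602)
D R [ 0.5301 -0.3137] 0.1202 386
D L [0.5645 0.3356] 0.1217 1377
D tongue z>.035 195 [ 0.512 -0.067  0.035] [ 0.553 -0.035  0.098]
  slab 0.04 [ 0.5451 -0.0561  0.0472] -0.065 -0.035
  slab 0.055 [ 0.5365 -0.0567  0.0633] -0.066 -0.035
  slab 0.07 [ 0.529  -0.0589  0.0776] -0.067 -0.038
  slab 0.085 [ 0.5185 -0.0543  0.0934] -0.067 -0.037
D mug/jar [ 0.762 -0.13   0.035] [ 0.843 -0.047  0.095] [0.775 0.049 0.035] [0.847 0.119 0.105]
D wall rect ((0.6315881013870239, -0.032922789454460144), (0.17653411626815796, 0.14482758939266205), 9.581171035766602)
```

```bash
python3 -m creep '[[[0,0,0],5.9,1],[[28,-27,0],0,1],[[28,-27,0],0,1],[[28,-27,0],0,1],[[28,-27,0],0,1],[[28,-27,0],0,1],[[28,-27,0],0,1],[[28,-27,0],0,1]]' 
python3 -m creep '[[[28,-27,0],0,1],[[28,-27,0],0,1],[[28,-27,0],0,1],[[28,-27,0],0,1],[[28,-27,0],0,1],[[28,-27,0],0,1],[[28,-27,0],0,1],[[0,0,0],0,1]]'
```

```text
time_s: 0.77
position: [0.3149, -0.3341, 0.2219]
eef_rot: [[0.987, 0.163, -0.0], [0.163, -0.987, 0.001], [-0.0, -0.001, -1.0]]
force: [0.1, -0.5, 0.3]
finger_gap: 0.0854
grasp_force: 0.0
time_s: 1.43
position: [0.4805, -0.1119, 0.2221]
eef_rot: [[0.985, 0.17, 0.003], [0.17, -0.985, 0.003], [0.003, -0.003, -1.0]]
force: [0.4, 0.4, 0.3]
finger_gap: 0.0853
grasp_force: 0.0
```

```bash
python3 -m creep '[[[29,-25,0],0,1],[[29,-25,0],0,1],[[0,0,20],0,1],[[0,0,20],0,1],[[0,0,0],0,1],[[0,0,0],0,1]]'
python3 - <<'E'
from h import *
f,w=snap("wrist","w1.png")
P=w.reshape(-1,3); P=P[~np.isnan(P[:,0])]
t=P[(P[:,2]>.035)&(P[:,2]<.105)&(abs(P[:,0]-.53)<.04)&(abs(P[:,1]+.053)<.035)]
for lo,hi in((.04,.055),(.055,.07),(.07,.085),(.085,.1)):
    k=t[(t[:,2]>lo)&(t[:,2]<hi)]
    if len(k)>3: print(lo,k.mean(0).round(4),k.min(0).round(3),k.max(0).round(3))
s=manip.sense(); print(s["position"],s["force"],s["wrist_torque"])
E
```

```text
time_s: 1.93
position: [0.5243, -0.0584, 0.181]
eef_rot: [[0.986, 0.164, -0.004], [0.164, -0.986, 0.001], [-0.004, -0.001, -1.0]]
force: [-0.4, -0.6, 0.3]
finger_gap: 0.085
grasp_force: 0.0
0.04 [ 0.5439 -0.0501  0.0476] [ 0.536 -0.067  0.04 ] [ 0.551 -0.034  0.055]
0.055 [ 0.536  -0.0515  0.0626] [ 0.529 -0.068  0.055] [ 0.543 -0.036  0.07 ]
0.07 [ 0.5281 -0.0527  0.0777] [ 0.519 -0.069  0.07 ] [ 0.535 -0.037  0.085]
0.085 [ 0.5192 -0.0543  0.0924] [ 0.511 -0.07   0.085] [ 0.527 -0.038  0.098]
[ 0.52531609 -0.05880431  0.18212882] [-0.08287674 -0.4774337  -0.09437108] [-0.05977097  0.0196464  -0.00068335]
```

View pics/w1.png

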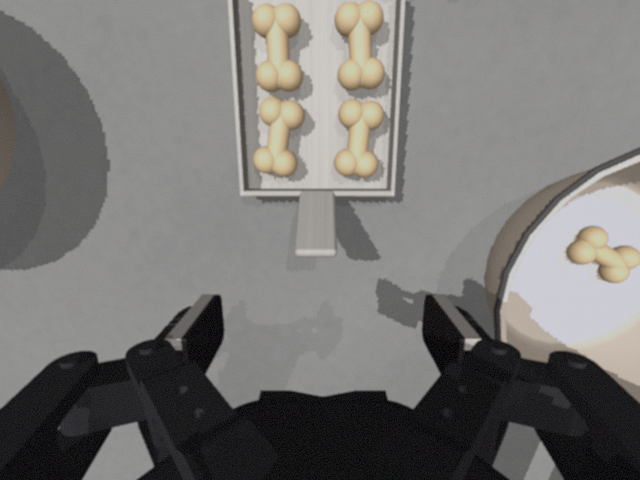

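The wrist view shows the tongue (316,195–255) between the open fingers and square to them. It also shows all four bones on the tray and the bone in the right-hand basin. I'll go down and grip.

```bash
python3 -m creep '[[[4.5,-5.5,14],0,1],[[0,0,25],0,1],[[0,0,25],0,1],[[0,0,25],0,1],[[0,0,25],0,1],[[0,0,0],0,1],[[0,0,0],0,1]]'
python3 -m creep '[[[0,0,0],0,-1],[[0,0,0],0,-1],[[0,0,0],0,-1],[[0,0,0],0,-1],[[0,0,0],0,-1],[[0,0,0],0,-1],[[0,0,0],0,-1],[[0,0,0],0,-1]]' 120
python3 - <<'E'
from h import *
s=manip.sense(); print(s["wrist_torque"])
E
```

```text
time_s: 2.57
position: [0.529, -0.0529, 0.0684]
eef_rot: [[0.987, 0.163, -0.001], [0.163, -0.987, 0.0], [-0.001, -0.0, -1.0]]
force: [0.1, -0.1, 0.8]
finger_gap: 0.0853
grasp_force: 0.0
time_s: 3.23
position: [0.5302, -0.0524, 0.0701]
eef_rot: [[0.986, 0.164, 0.002], [0.164, -0.986, -0.001], [0.002, 0.001, -1.0]]
force: [-2.8, 0.3, 10.6]
finger_gap: 0.0266
grasp_force: 117.6
[ 0.00530098  0.43103131 -0.07727368]
```

```bash
cat >> h.py <<'E'
def tilt(cam="wrist",fn=None):
    f,w=snap(cam,fn); s=manip.sense(); R=np.array(s["eef_rot"]); T=np.array(s["position"])
    t=(w.reshape(-1,3)-T)@R; t=t[~np.isnan(t[:,0])]; t[:,2]*=-1   # x fwd, z up, tool frame
    k=t[(abs(t[:,1])>.061)&(abs(t[:,1])<.076)&(t[:,0]>-.2)&(t[:,0]<.22)&(t[:,2]>-.24)&(t[:,2]<-.0)&(np.hypot(t[:,0],t[:,2])<.235)]
    k=k[k[:,2]+T[2]>.012]
    x,z=k[:,0],k[:,2]; m=np.ones(len(x),bool)
    for tol in (-.02,-.01,-.006,-.004,-.003):
        a=np.polyfit(x[m],z[m],1); m=(z-np.polyval(a,x)>tol)&(z-np.polyval(a,x)<.02)
    print(cam,"tilt",round(-np.degrees(np.arctan(a[0])),1),"icpt",a[1].round(3),m.sum(),"x",x[m].min().round(3) if m.any() else 0,x[m].max().round(3) if m.any() else 0,
      "z",T[2].round(3),"F",np.round(s["force"],1),"M",np.round(s["wrist_torque"],2),"g",round(s["finger_gap"],4),round(s["grasp_force"],0),"t",round(s["time_s"],1))
    return f,t
E
python3 -m creep '[[[0,0,-4],0,-1],[[0,0,-8],0,-1],[[0,0,-8],0,-1],[[0,0,-8],0,-1],[[0,0,-2],0,-1],[[0,0,0],0,-1]]'
python3 - <<'E'
from h import *
tilt(); tilt("side"); tilt("scene","s2.png")
E
```

```text
time_s: 3.73
position: [0.5293, -0.0523, 0.0988]
eef_rot: [[0.986, 0.164, 0.0], [0.164, -0.986, -0.0], [0.0, 0.0, -1.0]]
force: [0.0, 0.4, -4.0]
finger_gap: 0.0268
grasp_force: 121.7
wrist tilt 8.2 icpt -0.044 3807 x 0.011 0.15 z 0.098 F [-0.1  0.2 -4.5] M [-0.08  0.35 -0.02] g 0.0266 122.0 t 3.8
side tilt 7.9 icpt -0.046 378 x 0.012 0.182 z 0.098 F [ 0.4 -0.8 -4.2] M [-0.05  0.33  0.04] g 0.0265 122.0 t 3.8
scene tilt 7.7 icpt -0.045 246 x 0.01 0.179 z 0.098 F [ 0.3 -0.3 -5.1] M [-0.09  0.41 -0.  ] g 0.0268 122.0 t 3.9
```

View pics/s2.png

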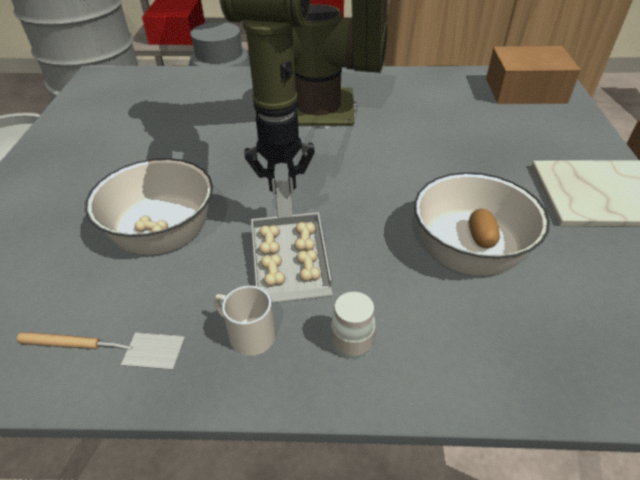

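The tray is up with all four bones on it, and it has sagged about 8° nose-down. I'll lift a little more and check whether it keeps sagging.

```bash
python3 -m creep '[[[0,0,-4],0,-1],[[0,0,-8],0,-1],[[0,0,-10],0,-1],[[0,0,-8],0,-1],[[0,0,-4],0,-1],[[0,0,0],0,-1]]'
python3 - <<'E'
from h import *
tilt();
E
python3 -m creep '[[[0,0,0],0,-1],[[0,0,0],0,-1],[[0,0,0],0,-1],[[0,0,0],0,-1]]'
python3 - <<'E'
from h import *
tilt();
E
```

```text
time_s: 4.38
position: [0.5308, -0.0526, 0.1341]
eef_rot: [[0.986, 0.164, 0.004], [0.164, -0.986, -0.001], [0.004, 0.001, -1.0]]
force: [-0.2, 0.7, -4.4]
finger_gap: 0.0266
grasp_force: 121.7
wrist tilt 8.2 icpt -0.043 3878 x 0.012 0.151 z 0.133 F [ 0.  -0.3 -4.9] M [-0.05  0.38  0.01] g 0.0266 122.0 t 4.4
time_s: 4.77
position: [0.529, -0.0523, 0.1318]
eef_rot: [[0.986, 0.164, -0.001], [0.164, -0.986, 0.0], [-0.001, -0.0, -1.0]]
force: [0.6, -0.2, -4.4]
finger_gap: 0.0267
grasp_force: 121.9
wrist tilt 8.9 icpt -0.044 3851 x 0.011 0.15 z 0.132 F [-1.1  1.1 -4.4] M [-0.06  0.4   0.  ] g 0.027 122.0 t 4.8
```

```bash
python3 -m creep '[[[0,0,-5],0,-1],[[0,0,-10],0,-1],[[0,0,-15],0,-1],[[0,0,-18],0,-1],[[0,0,-18],0,-1],[[0,0,-15],0,-1],[[0,0,-10],0,-1],[[0,0,-5],0,-1]]'
python3 - <<'E'
from h import *
tilt();
E
python3 -m creep '[[[-3.2,3.8,0],0,-1],[[-6.4,7.7,0],0,-1],[[-9.6,11.5,0],0,-1],[[-11.5,13.8,0],0,-1],[[-11.5,13.8,0],0,-1],[[-11.5,13.8,0],0,-1],[[-11.5,13.8,0],0,-1],[[-11.5,13.8,0],0,-1]]'
python3 -m creep '[[[-11.5,13.8,0],0,-1],[[-11.5,13.8,0],0,-1],[[-11.5,13.8,0],0,-1],[[-11.5,13.8,0],0,-1],[[-11.5,13.8,0],0,-1],[[-11.5,13.8,0],0,-1],[[-11.5,13.8,0],0,-1],[[-11.5,13.8,0],0,-1]]'
python3 -m creep '[[[-11.5,13.8,0],0,-1],[[-11.5,13.8,0],0,-1],[[-9.6,11.5,0],0,-1],[[-7.7,9.2,0],0,-1],[[-5.1,6.2,0],0,-1],[[-2.6,3.1,0],0,-1],[[0,0,0],0,-1]]'
python3 - <<'E'
from h import *
tilt(fn="w3.png"); tilt("side","side3.png")
E
```

```text
time_s: 5.48
position: [0.5304, -0.0525, 0.2306]
eef_rot: [[0.986, 0.164, 0.004], [0.164, -0.986, -0.001], [0.004, 0.001, -1.0]]
force: [0.9, 0.9, -3.5]
finger_gap: 0.0268
grasp_force: 121.7
wrist tilt 8.3 icpt -0.044 3849 x 0.012 0.15 z 0.231 F [ 0.3 -0.2 -4.3] M [-0.08  0.43  0.02] g 0.027 122.0 t 5.5
time_s: 6.2
position: [0.4667, -0.1567, 0.2269]
eef_rot: [[0.986, 0.164, -0.003], [0.164, -0.986, 0.001], [-0.003, -0.001, -1.0]]
force: [0.3, -1.3, -4.1]
finger_gap: 0.0268
grasp_force: 121.9
time_s: 6.87
position: [0.394, -0.2804, 0.2269]
eef_rot: [[0.987, 0.164, -0.003], [0.164, -0.987, 0.001], [-0.003, -0.002, -1.0]]
force: [-0.1, -0.4, -5.1]
finger_gap: 0.0266
grasp_force: 121.9
time_s: 7.45
position: [0.3576, -0.3449, 0.2278]
eef_rot: [[0.987, 0.163, -0.001], [0.163, -0.987, 0.0], [-0.001, -0.0, -1.0]]
force: [-0.1, -0.7, -5.5]
finger_gap: 0.0266
grasp_force: 122.0
wrist tilt 9.2 icpt -0.045 3850 x 0.01 0.15 z 0.228 F [-0.  -0.1 -4. ] M [0.02 0.39 0.02] g 0.0268 122.0 t 7.5
side tilt 9.6 icpt -0.043 580 x 0.03 0.18 z 0.228 F [ 0.4 -0.7 -4.1] M [-0.02  0.36 -0.02] g 0.0267 122.0 t 7.5
```

View pics/w3.png

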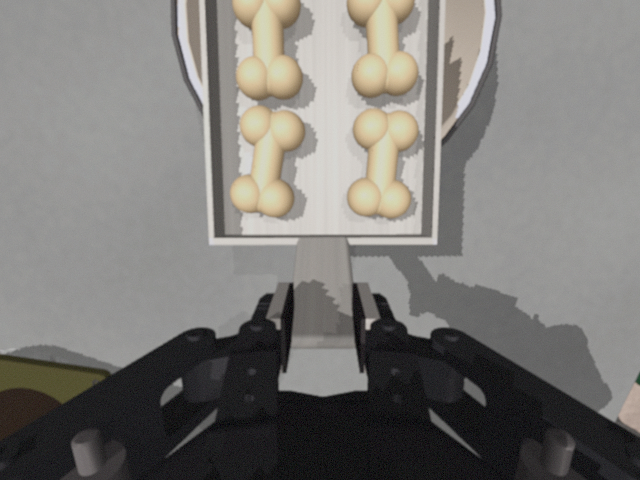

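View pics/side3.png

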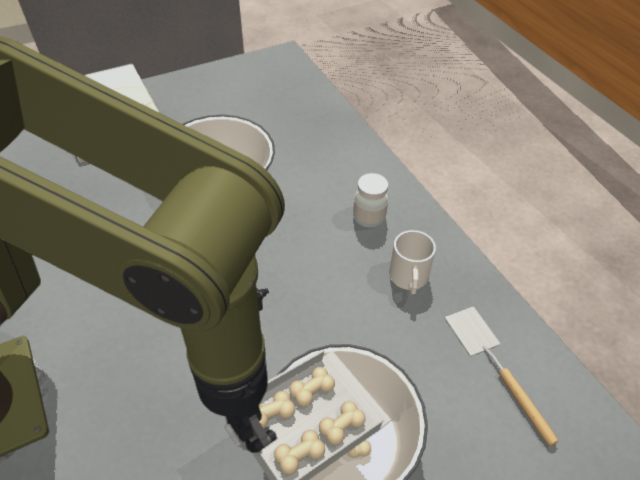

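Everything is steady: the four bones lie on the tray at 9° tilt, the tray is centred over the right basin (rim arcs at x≈180 and 495 in the wrist view), and the lip is inside the rim. Next I'll ease the grip so the tray swings nose-down about the pads.

```bash
python3 -m creep '[[[0,0,0],0,-1],[[0,0,0],0,-1]]' 70
python3 - <<'E'
from h import *
tilt()
E
python3 -m creep '[[[0,0,0],0,-1],[[0,0,0],0,-1]]' 55
python3 - <<'E'
from h import *
tilt()
E
```

```text
time_s: 7.72
position: [0.3586, -0.3437, 0.2282]
eef_rot: [[0.986, 0.165, 0.0], [0.165, -0.986, 0.0], [0.0, -0.0, -1.0]]
force: [0.7, 0.2, -4.0]
finger_gap: 0.0268
grasp_force: 121.9
wrist tilt 9.0 icpt -0.044 3865 x 0.011 0.151 z 0.228 F [ 0.9  0.8 -5. ] M [-0.07  0.37 -0.01] g 0.0267 122.0 t 7.8
time_s: 7.93
position: [0.3585, -0.344, 0.2283]
eef_rot: [[0.986, 0.165, 0.0], [0.165, -0.986, -0.0], [0.0, 0.0, -1.0]]
force: [0.4, 0.1, -4.7]
finger_gap: 0.0266
grasp_force: 121.9
wrist tilt 9.0 icpt -0.044 3841 x 0.011 0.151 z 0.228 F [-0.7 -0.1 -5.3] M [-0.06  0.36 -0.01] g 0.027 122.0 t 8.0
```

```bash
python3 -m creep '[[[0,0,0],0,-0.9],[[0,0,0],0,-0.9]]' 70
python3 -m creep '[[[0,0,0],0,-0.7],[[0,0,0],0,-0.7]]' 70
python3 - <<'E'
from h import *
tilt()
E
```

```text
time_s: 8.15
position: [0.3583, -0.3443, 0.2283]
eef_rot: [[0.986, 0.164, 0.0], [0.164, -0.986, -0.0], [0.0, 0.0, -1.0]]
force: [0.5, -0.2, -4.8]
finger_gap: 0.0267
grasp_force: 121.9
time_s: 8.32
position: [0.3582, -0.3444, 0.2282]
eef_rot: [[0.986, 0.164, 0.0], [0.164, -0.986, -0.0], [0.0, 0.0, -1.0]]
force: [0.4, 0.6, -4.1]
finger_gap: 0.0264
grasp_force: 121.9
wrist tilt 9.0 icpt -0.044 3834 x 0.011 0.15 z 0.228 F [-0.3  0.1 -4.9] M [-0.09  0.43 -0.08] g 0.0262 122.0 t 8.4
```

```bash
for i in 1; do python3 -m creep '[[[0,0,0],0,-0.45],[[0,0,0],0,-0.45]]' 60
python3 -m creep '[[[0,0,0],0,-0.4],[[0,0,0],0,-0.4]]'
python3 -m creep '[[[0,0,0],0,-0.38],[[0,0,0],0,-0.38]]'
python3 -m creep '[[[0,0,0],0,-0.36],[[0,0,0],0,-0.36]]'; done | grep -E "gap|grasp"
python3 - <<'E'
from h import *
tilt()
E
```

```text
finger_gap: 0.0268
grasp_force: 121.9
finger_gap: 0.027
grasp_force: 121.9
finger_gap: 0.0271
grasp_force: 117.3
finger_gap: 0.0274
grasp_force: 99.6
wrist tilt 8.9 icpt -0.044 3869 x 0.011 0.151 z 0.228 F [-0.6  0.5 -4.7] M [-0.06  0.42  0.02] g 0.0279 100.0 t 9.1
```

```bash
python3 -m creep '[[[0,0,0],0,-0.34],[[0,0,0],0,-0.34]]' | grep -E "grasp"
python3 - <<'E'
from h import *
tilt()
E
python3 -m creep '[[[0,0,0],0,-0.32],[[0,0,0],0,-0.32]]' | grep -E "grasp"
python3 - <<'E'
from h import *
tilt()
E
python3 -m creep '[[[0,0,0],0,-0.31]]' | grep -E "grasp"
python3 - <<'E'
from h import *
tilt()
E
```

```text
grasp_force: 81.7
wrist tilt 8.9 icpt -0.044 3876 x 0.011 0.151 z 0.228 F [-0.2  0.8 -4.1] M [-0.08  0.39  0.02] g 0.0285 82.0 t 9.3
grasp_force: 63.6
wrist tilt 8.9 icpt -0.044 3827 x 0.011 0.15 z 0.228 F [-0.2 -0.  -4.1] M [-0.01  0.34 -0.03] g 0.0289 64.0 t 9.5
grasp_force: 53.0
wrist tilt 10.9 icpt -0.045 3829 x 0.008 0.153 z 0.228 F [-0.1  0.4 -3.6] M [0.15 0.28 0.09] g 0.0299 51.0 t 9.7
```

Slip starts at about 53 N. Before going on I'll move forward 25 mm so the lip stays well inside the basin as it swings.

```bash
python3 -m creep '[[[2,0,0],0,-0.36],[[5,0,0],0,-0.36],[[7,0,0],0,-0.36],[[6,0,0],0,-0.36],[[3,0,0],0,-0.34],[[2,0,0],0,-0.32]]' | grep -E "grasp|posi"
python3 -m creep '[[[0,0,0],0,-0.305],[[0,0,0],0,-0.305]]' | grep -E "grasp"
python3 - <<'E'
from h import *
tilt()
E
python3 -m creep '[[[0,0,0],0,-0.30],[[0,0,0],0,-0.31]]' | grep -E "grasp"
python3 - <<'E'
from h import *
tilt(fn="w4.png")
E
```

```text
position: [0.3841, -0.3402, 0.2282]
grasp_force: 46.2
grasp_force: 33.0
wrist tilt 30.3 icpt -0.057 2735 x -0.019 0.13 z 0.228 F [ 0.  -0.7 -4.3] M [-0.    0.01  0.03] g 0.0301 29.0 t 10.4
grasp_force: 0.1
wrist tilt 37.9 icpt -0.077 1610 x -0.034 0.109 z 0.229 F [-0.9  0.5  0.1] M [ 0.07 -0.   -0.04] g 0.0292 0.0 t 10.6
```

Run:
```python
from h import *
a=cv2.imread("pics/w4.png"); f,w=snap("side"); f2,w2=snap("scene")
b=f["color"][...,::-1][240:480,180:500]; c=f2["color"][...,::-1][100:340,60:380]
cv2.imwrite("pics/m5.png",np.hstack([np.vstack([cv2.resize(a,(400,300)),cv2.resize(b,(400,300))]),np.vstack([cv2.resize(c,(400,300)),np.zeros((300,400,3),np.uint8)])]))
s=manip.sense(); print(s["position"],s["force"],s["finger_gap"],s["grasp_force"],s["time_s"])
```

```text
[ 0.38311857 -0.3407186   0.22893948] [ 0.40822913  0.47175231 -0.12406921] 0.029717174571459466 0.0025294269957498727 10.6833
```

View pics/m5.png

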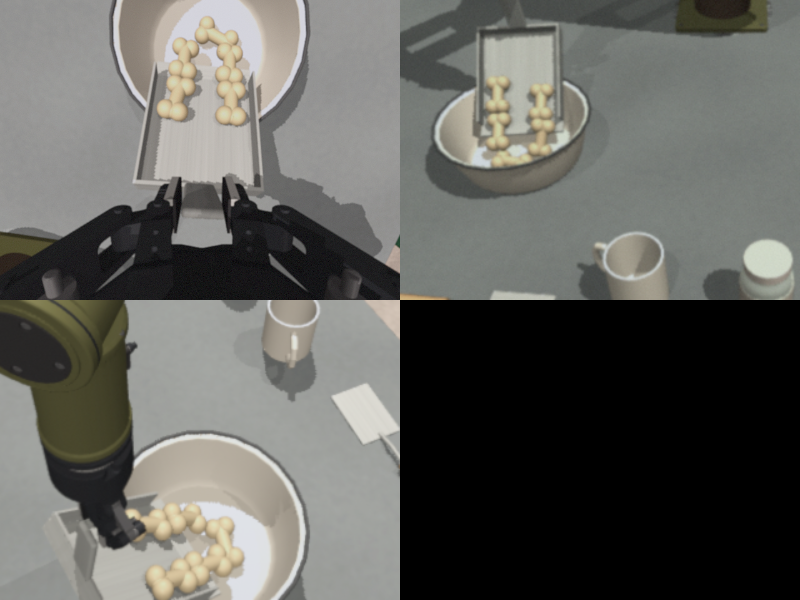

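The tongue slipped out of the pads. The tray now lies nose-down with its lip in the basin and its underside on the near rim, and the bones are sliding off (bones at (160–240, 50–115) in the upper-left panel). I'll open, let it settle and measure again.

```bash
python3 -m creep '[[[0,0,-10],0,1],[[0,0,-10],0,1],[[0,0,0],0,1],[[0,0,0],0,1],[[0,0,0],0,1],[[0,0,0],0,1]]'
python3 - <<'E'
from h import *
f,t=tilt(fn="w6.png"); f,t2=tilt("side"); np.savez("/tmp/t",w=t,s=t2)
k=t[(abs(t[:,1])<.012)&(t[:,0]>-.1)&(t[:,0]<.06)]
for lo in np.arange(-.08,.05,.01):
    q=k[(k[:,0]>=lo)&(k[:,0]<lo+.01)]
    if len(q)>5: print(round(lo+.005,3),np.percentile(q[:,2],[10,50,90]).round(4),len(q))
a=cv2.imread("pics/w6.png"); f,w=snap("side")
cv2.imwrite("pics/m7.png",np.hstack([cv2.resize(a,(400,300)),cv2.resize(f["color"][...,::-1][240:480,180:500],(400,300))]))
E
```

```text
time_s: 11.18
position: [0.3828, -0.3401, 0.2481]
eef_rot: [[0.986, 0.164, -0.0], [0.164, -0.986, 0.0], [-0.0, -0.0, -1.0]]
force: [0.2, 0.6, 0.7]
finger_gap: 0.0854
grasp_force: 0.0
wrist tilt 46.5 icpt -0.081 728 x -0.002 0.102 z 0.248 F [ 0.3 -0.2  0. ] M [ 0.04  0.   -0.01] g 0.0859 0.0 t 11.2
side tilt 48.7 icpt -0.077 105 x 0.011 0.104 z 0.248 F [-0.2  0.9  0.2] M [0.04 0.   0.01] g 0.0852 0.0 t 11.3
-0.075 [-0.2484 -0.2474 -0.2465] 139
-0.065 [-0.2484 -0.2474 -0.2464] 146
-0.055 [-0.248  -0.2472 -0.2464] 41
-0.015 [-0.1048 -0.1034 -0.1013] 82
-0.005 [-0.1011 -0.097  -0.0929] 279
0.005 [0.0858 0.0958 0.1045] 7454
0.015 [0.0893 0.1072 0.1125] 4214
0.025 [-0.1423 -0.0294 -0.0134] 771
0.035 [-0.1521 -0.0162 -0.0138] 753
0.045 [-0.1641 -0.1598 -0.1555] 315
```

View pics/m7.png

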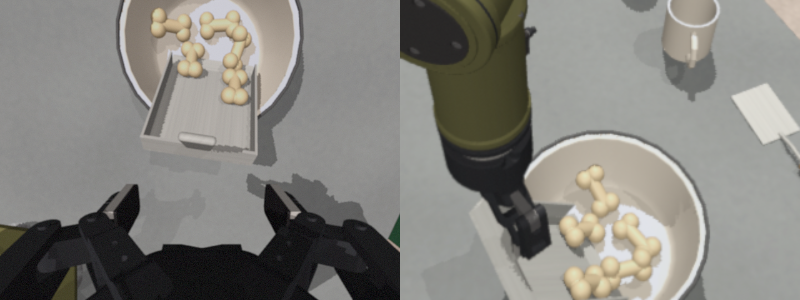

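Run:
```python
from h import *
f,t=snap("wrist"); s=manip.sense(); R=np.array(s["eef_rot"]); T=np.array(s["position"])
t=(t.reshape(-1,3)-T)@R; t=t[~np.isnan(t[:,0])]; t[:,2]*=-1
k=t[(abs(t[:,1])<.03)&(t[:,0]>-.03)&(t[:,0]<.08)&(t[:,2]>-.09)&(t[:,2]<.02)]
for lo in np.arange(-.09,.0,.008):
    q=k[(k[:,2]>=lo)&(k[:,2]<lo+.008)]
    if len(q)>5: print(round(lo,3),q.mean(0).round(4),q.min(0).round(3),q.max(0).round(3),len(q))
# back wall top edge: left/right ends
for y0 in(-.06,-.03,.03,.06):
    q=t[(abs(t[:,1]-y0)<.006)&(t[:,0]>-.06)&(t[:,0]<.03)&(t[:,2]>-.16)&(t[:,2]<-.06)]
    i=np.argsort(-q[:,2])[:20]; print("wall",y0,q[i].mean(0).round(4))
f,w=snap("side"); t=(w.reshape(-1,3)-T)@R; t[:,2]*=-1
k=t[(abs(t[:,1])<.03)&(t[:,0]>-.03)&(t[:,0]<.08)&(t[:,2]>-.08)&(t[:,2]<-.005)]
for lo in np.arange(-.08,.0,.008):
    q=k[(k[:,2]>=lo)&(k[:,2]<lo+.008)]
    if len(q)>5: print("side",round(lo,3),q.mean(0).round(4),q.min(0).round(3),q.max(0).round(3),len(q))
```

```text
-0.09 [ 0.0047  0.0093 -0.087 ] [-0.003 -0.03  -0.09 ] [ 0.014  0.03  -0.082] 322
-0.082 [ 0.0059 -0.0037 -0.078 ] [ 0.004 -0.017 -0.082] [ 0.008  0.011 -0.075] 32
-0.074 [ 0.0087 -0.0037 -0.0699] [ 0.006 -0.017 -0.073] [ 0.012  0.01  -0.066] 36
-0.066 [ 0.0112 -0.0034 -0.062 ] [ 0.008 -0.017 -0.066] [ 0.014  0.01  -0.059] 35
-0.058 [ 0.0139 -0.0037 -0.0542] [ 0.011 -0.017 -0.058] [ 0.017  0.011 -0.05 ] 44
-0.05 [ 0.0165 -0.0029 -0.0459] [ 0.014 -0.017 -0.05 ] [ 0.019  0.011 -0.042] 49
-0.042 [ 0.0193 -0.0035 -0.0379] [ 0.016 -0.018 -0.042] [ 0.023  0.011 -0.034] 57
-0.034 [ 0.0219 -0.0035 -0.03  ] [ 0.019 -0.018 -0.034] [ 0.025  0.011 -0.026] 61
-0.026 [ 0.0259 -0.0039 -0.0216] [ 0.022 -0.018 -0.026] [ 0.036  0.011 -0.018] 85
-0.018 [ 0.0308 -0.0032 -0.0146] [ 0.024 -0.019 -0.018] [ 0.036  0.012 -0.012] 919
wall -0.06 [ 0.0159 -0.059  -0.0881]
wall -0.03 [ 0.0118 -0.0295 -0.0867]
wall 0.03 [ 0.003   0.0305 -0.0841]
wall 0.06 [-0.0016  0.0611 -0.0826]
side -0.08 [ 0.0085 -0.0045 -0.0765] [ 0.004 -0.021 -0.08 ] [ 0.014  0.01  -0.072] 64
side -0.072 [ 0.0116 -0.0096 -0.0685] [ 0.007 -0.021 -0.072] [ 0.015  0.004 -0.064] 41
side -0.064 [ 0.0133 -0.0113 -0.0627] [ 0.011 -0.018 -0.064] [ 0.015 -0.002 -0.061] 11
```

```bash
python3 -m creep '[[[11,-2,0],0,1],[[11,-1.5,0],4,1],[[0,0,0],4.3,1],[[0,0,14],0,1],[[0,0,14],0,1],[[0,0,14],0,1],[[0,0,0],0,1],[[0,0,0],0,1]]'
python3 -m creep '[[[0,0,0],0,-1],[[0,0,0],0,-1],[[0,0,0],0,-1],[[0,0,0],0,-1],[[0,0,0],0,-1],[[0,0,0],0,-1],[[0,0,0],0,-1],[[0,0,0],0,-1]]' 120
python3 -m creep '[[[0,0,-3],0,-1],[[0,0,-6],0,-1],[[0,0,-8],0,-1],[[0,0,-8],0,-1],[[0,0,-4],0,-1],[[0,0,0],0,-1]]'
python3 - <<'E'
from h import *
f,t=tilt(fn="w8.png"); f,w=snap("scene"); f2,w=snap("side")
a=cv2.imread("pics/w8.png")
cv2.imwrite("pics/m8.png",np.hstack([cv2.resize(a,(400,300)),cv2.resize(f2["color"][...,::-1][240:480,180:500],(400,300))]))
E
```

```text
time_s: 12.1
position: [0.4042, -0.3326, 0.2056]
eef_rot: [[1.0, 0.02, -0.001], [0.02, -1.0, 0.002], [-0.001, -0.002, -1.0]]
force: [0.2, -0.4, -0.6]
finger_gap: 0.085
grasp_force: 0.0
time_s: 12.77
position: [0.4042, -0.3334, 0.2066]
eef_rot: [[1.0, 0.02, 0.001], [0.02, -1.0, -0.001], [0.001, 0.001, -1.0]]
force: [0.1, -0.7, 2.3]
finger_gap: 0.0278
grasp_force: 118.4
time_s: 13.27
position: [0.4046, -0.3339, 0.2368]
eef_rot: [[1.0, 0.02, 0.002], [0.02, -1.0, -0.002], [0.002, 0.002, -1.0]]
force: [-0.2, -0.2, -3.1]
finger_gap: 0.0279
grasp_force: 119.0
wrist tilt 46.1 icpt -0.065 1900 x -0.02 0.138 z 0.236 F [-0.1 -0.  -2.7] M [ 0.08  0.17 -0.03] g 0.0281 119.0 t 13.3
```

View pics/m8.png

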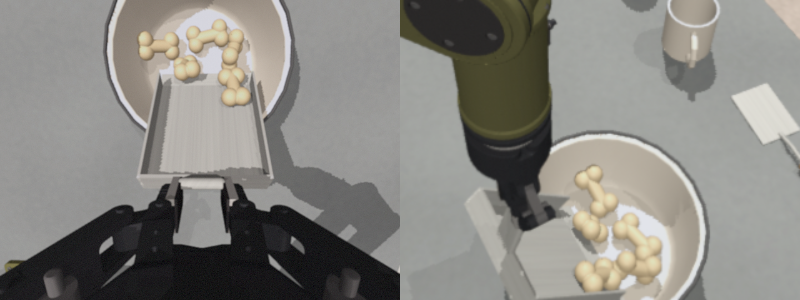

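The grip is firm at 119 N and the reading of about 2.9 N matches the empty tray. The bones are in the basin, with one at (235,85) still leaning on the lip. I'll ease back and up to free it.

```bash
python3 -m creep '[[[-3,0,-2],0,-1],[[-5,0,-4],0,-1],[[-5,0,-5],0,-1],[[-5,0,-5],0,-1],[[-2,0,-5],0,-1],[[0,0,-5],0,-1],[[0,0,-5],0,-1],[[0,0,0],0,-1]]'
python3 - <<'E'
from h import *
f,t=tilt(fn="w9.png"); f2,w=snap("side")
a=cv2.imread("pics/w9.png")
cv2.imwrite("pics/m9.png",np.hstack([cv2.resize(a,(400,300)),cv2.resize(f2["color"][...,::-1][240:480,180:500],(400,300))]))
E
```

```text
time_s: 14.08
position: [0.3848, -0.3344, 0.2679]
eef_rot: [[1.0, 0.02, 0.003], [0.02, -1.0, -0.002], [0.002, 0.002, -1.0]]
force: [-0.3, -0.3, -2.6]
finger_gap: 0.0275
grasp_force: 119.2
wrist tilt 46.4 icpt -0.063 1959 x -0.018 0.102 z 0.267 F [ 1.  -0.7 -3.2] M [0.03 0.04 0.07] g 0.0277 119.0 t 14.1
```

View pics/m9.png

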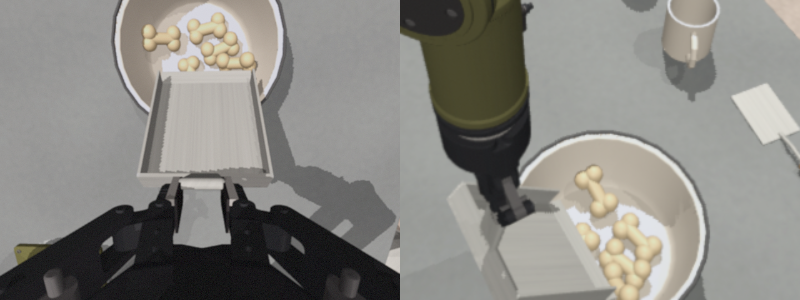

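The tray is empty and all five bones lie in the right basin (wrist panel 145–255, 20–65). I've used all ten pictures, so I'll work from depth numbers from here. Carrying the tray back to the clear bench in the middle.

```bash
python3 -m creep '[[[0,0,-8],0,-1],[[0,0,-14],0,-1],[[0,0,-16],0,-1],[[0,0,-10],0,-1],[[0,0,-4],0,-1],[[5,-8,0],0,-1],[[10,-15,0],0,-1],[[16,-24,0],0,-1]]' | grep posi
python3 -m creep '[[[18,-28,0],0,-1],[[18,-28,0],0,-1],[[18,-28,0],0,-1],[[18,-28,0],0,-1],[[18,-28,0],0,-1],[[18,-28,0],0,-1],[[18,-28,0],0,-1],[[18,-26,0],0,-1]]' | grep posi
python3 -m creep '[[[12,-17,0],0,-1],[[7,-10,0],0,-1],[[3,-4,0],0,-1],[[0,0,10],0,-1],[[0,0,20],0,-1],[[0,0,20],0,-1],[[0,0,20],0,-1],[[0,0,10],0,-1]]'
python3 - <<'E'
from h import *
tilt(); f,t=tilt("scene"); t=t[(abs(t[:,1])<.08)&(t[:,0]>.0)&(t[:,0]<.2)&(t[:,2]<-.0)]
T=np.array(manip.sense()["position"])
q=t[t[:,2]+T[2]>.012]; i=np.argsort(q[:,2])[:200]; print("lip low pts (tool x, world z)",q[i].mean(0).round(3),(q[i,2]+T[2]).mean().round(3), q[:,0].max())
E
```

```text
position: [0.4134, -0.2863, 0.3173]
position: [0.5535, -0.0583, 0.317]
time_s: 16.18
position: [0.572, -0.031, 0.2349]
eef_rot: [[1.0, 0.018, -0.006], [0.018, -1.0, -0.0], [-0.006, 0.0, -1.0]]
force: [-0.2, 0.1, -3.9]
finger_gap: 0.0278
grasp_force: 119.1
wrist tilt 46.7 icpt -0.062 1956 x -0.018 0.101 z 0.234 F [-0.4 -0.4 -4.3] M [0.03 0.17 0.03] g 0.0282 119.0 t 16.2
scene tilt 46.7 icpt -0.095 423 x -0.03 0.102 z 0.235 F [-0.6  1.1 -2.6] M [ 0.05  0.13 -0.01] g 0.0282 119.0 t 16.3
lip low pts (tool x, world z) [ 0.167  0.036 -0.209] 0.027 0.19992538820000874
```

```bash
python3 -m creep '[[[0,0,10],0,-1],[[0,0,12],0,-1],[[0,0,10],0,-1],[[0,0,3],0,-1],[[-13,0,8],0,-1],[[-13,0,8],0,-1],[[-12,0,10],0,-1],[[-12,0,10],0,-1]]' | grep -E "posi|force|gap"
python3 - <<'E'
from h import *
tilt(); tilt("scene")
E
```

```text
position: [0.5255, -0.0326, 0.171]
force: [-6.6, -3.1, 13.0]
finger_gap: 0.0278
grasp_force: 126.2
wrist tilt 32.5 icpt -0.043 2621 x 0.003 0.15 z 0.168 F [-8.5 -0.6  7.5] M [-0.23  0.27  0.04] g 0.0278 125.0 t 17.0
scene tilt 31.2 icpt -0.049 264 x -0.001 0.151 z 0.169 F [-7.6 -0.3 10.9] M [-0.19  0.59 -0.05] g 0.0275 125.0 t 17.1
```

Working as planned, at 32° with only light forces. I'll continue the arc.

```bash
python3 -m creep '[[[-10,0,11],0,-1],[[-10,0,11],0,-1],[[-8,0,12],0,-1],[[-8,0,12],0,-1],[[-6,0,10],0,-1],[[-4,0,8],0,-1],[[0,0,0],0,-1]]' | grep -E "posi|force|gap"
python3 - <<'E'
from h import *
tilt(); tilt("scene")
E
```

```text
position: [0.4784, -0.0318, 0.103]
force: [-3.7, -1.3, 4.3]
finger_gap: 0.027
grasp_force: 118.0
wrist tilt 11.8 icpt -0.038 3473 x 0.029 0.15 z 0.104 F [-3.3 -1.5  4.1] M [-0.03 -0.14 -0.14] g 0.0267 118.0 t 17.7
scene tilt 10.8 icpt -0.039 218 x 0.029 0.197 z 0.104 F [-2.4 -0.9  4.8] M [-0.07 -0.16 -0.05] g 0.0272 118.0 t 17.7
```

```bash
python3 -m creep '[[[-4,0,7],0,-1],[[-4,0,8],0,-1],[[-3,0,8],0,-1],[[-2,0,6],0,-1],[[0,0,0],0,-1]]' | grep -E "posi|force|gap"
python3 - <<'E'
from h import *
tilt(); tilt("scene")
E
```

```text
position: [0.4652, -0.0317, 0.0731]
force: [-2.4, -0.1, 2.6]
finger_gap: 0.0265
grasp_force: 117.9
wrist tilt 2.6 icpt -0.037 3415 x 0.04 0.141 z 0.074 F [-1.7 -0.1  2.2] M [ 0.05 -0.05 -0.06] g 0.0265 118.0 t 18.2
scene tilt 2.2 icpt -0.037 250 x 0.039 0.211 z 0.074 F [-1.5 -0.1  1. ] M [ 0.07 -0.1   0.02] g 0.0262 118.0 t 18.2
```

```bash
python3 -m creep '[[[-1,0,4],0,-1],[[0,0,3],0,-1],[[0,0,2],0,-1],[[0,0,0],0,-1],[[0,0,0],0,-1]]' | grep -E "posi|force|gap"
python3 - <<'E'
from h import *
tilt()
E
```

```text
position: [0.4651, -0.0319, 0.0652]
force: [-2.5, -0.3, 3.0]
finger_gap: 0.0257
grasp_force: 117.8
wrist tilt 0.6 icpt -0.037 3438 x 0.043 0.139 z 0.065 F [-1.9  0.7  2.3] M [ 0.12 -0.04  0.05] g 0.026 118.0 t 18.7
```

```bash
python3 -m creep '[[[0,0,0],0,0.2],[[0,0,0],0,0.6],[[0,0,0],0,1],[[0,0,0],0,1],[[0,0,0],0,1],[[0,0,0],0,1],[[0,0,0],0,1],[[0,0,0],0,1]]' | grep -E "posi|force|gap"
python3 -m creep '[[[0,0,-10],0,1],[[0,0,-25],0,1],[[0,0,-30],0,1],[[0,0,-30],0,1],[[0,0,-25],0,1],[[0,0,-10],0,1],[[0,0,0],0,1],[[0,0,0],0,1]]' | grep -E "posi|force|gap"
python3 - <<'E'
from h import *
f,w=snap("wrist"); P=w.reshape(-1,3); P=P[~np.isnan(P[:,0])]
Q=P[(abs(P[:,1]+.03)<.1)&(P[:,0]>.45)&(P[:,0]<.72)]
q=Q[(Q[:,2]>.023)&(Q[:,2]<.033)]; r=cv2.minAreaRect(q[:,:2].astype(np.float32)); print(r,q[:,2].max())
for x in(.5,.55,.6,.64): 
    k=q[abs(q[:,0]-x)<.02]
    if len(k): print(x,[ (np.percentile(k[s,2],80).round(4),s.sum()) for s in (k[:,1]<-.03,k[:,1]>-.03)])
c=r[0]; k=Q[np.hypot(Q[:,0]-c[0],Q[:,1]-c[1])<.05]; print("floor z",np.percentile(k[:,2],[5,50,95]))
f,w=snap("scene"); P=w.reshape(-1,3); P=P[~np.isnan(P[:,0])]
m=(P[:,2]>.008)&(abs(P[:,0]-.532)<.08)&(abs(P[:,1]+.315)<.08)&(P[:,2]<.08); print("in basin",m.sum())
for y in (1,-1):
    t=P[(P[:,2]>.035)&(P[:,2]<.11)&(P[:,0]>.74)&(P[:,0]<.9)&(y*P[:,1]>0)&(abs(P[:,1])<.14)]; print(t.min(0).round(3),t.max(0).round(3))
hsv=cv2.cvtColor(f["color"],cv2.COLOR_RGB2HSV); b=cv2.inRange(hsv,(12,70,120),(30,200,255)); n,_,st,ce=cv2.connectedComponentsWithStats(b)
for i in range(1,n):
    if st[i,4]>60: print("ivory",ce[i].round(),st[i,4])
E
```

```text
position: [0.465, -0.0319, 0.0652]
force: [-0.0, 0.5, 0.6]
finger_gap: 0.0852
grasp_force: 0.0
position: [0.4652, -0.0319, 0.1955]
force: [-0.4, -0.2, -1.1]
finger_gap: 0.0853
grasp_force: 0.0
((0.5813588500022888, -0.030505716800689697), (0.14614541828632355, 0.14099079370498657), 1.0372910499572754) 0.032990977812294806
0.5 [(np.float64(0.0294), np.int64(379)), (np.float64(0.0294), np.int64(381))]
0.55 [(np.float64(0.0291), np.int64(207)), (np.float64(0.0295), np.int64(213))]
0.6 [(np.float64(0.0292), np.int64(242)), (np.float64(0.0294), np.int64(231))]
0.64 [(np.float64(0.0291), np.int64(229)), (np.float64(0.0293), np.int64(217))]
floor z [0.00351459 0.00479668 0.00609219]
in basin 1792
[0.782 0.047 0.035] [0.85  0.119 0.104]
[ 0.764 -0.14   0.035] [ 0.845 -0.051  0.094]
ivory [403.  36.] 261
ivory [427.  33.] 1622
ivory [454.  32.] 1064
ivory [470.  27.] 262
ivory [481.  33.] 198
ivory [491.  34.] 275
ivory [544.  41.] 3817
ivory [586.  17.] 76
ivory [594.  59.] 294
ivory [134. 217.] 292
ivory [487. 225.] 575
ivory [169. 217.] 73
ivory [ 57. 340.] 842
```

The tray lies flat and released: wall tops are at 29 mm all round and the floor is at 4.8 mm. The bystanders haven't moved. Handing in.

```bash
python3 -c "from bench import manip; print(manip.sign_off())"
```

```text
the job is handed in; nothing more can be done
None
```

The four bones are in the right-hand basin with the fifth, and the empty tray is back flat on the bench and released, but the handle slipped from the grip while tipping, so the tray dropped a few centimetres onto that basin's rim and floor; I did not check the enamel for chips.

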